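# Get ready to fettle the foot of a slip-cast cup

### The job

Get ready to fettle this cup's foot: lift the small upside-down cup off the ware board and set it, still upside down and without dropping it, over the upright former on the banding wheel, then let go. Then draw the fettling knife up out of the tool block, turn it from upright to a slant about half-way between upright and level with its point still lowest, and finish holding it there, still, with the point a couple of centimetres above the middle of the cup's foot and the knife touching nothing but the gripper. Leave the other tools and pots where they are.

Things in the scene. Friction and masses are not known exactly. Their poses are not given: they have to be found in the camera images.
- cup_mid (a point): the cup: plain straight-sided unglazed clay cup without handle, standing mouth down near one end of the ware board. 60 mm outside diameter, 62 mm high, wall 4.5 mm, bottom 6 mm thick, so hollow to 56 mm deep from its mouth. This point is on its axis half-way up, 31 mm above the rim it stands on; z points from mouth to foot (up). About 0.12 kg.
- cup_foot (a point): middle of the outer face of the cup's bottom (its foot), which is uppermost; 31 mm above cup_mid along the cup's z.
- chum_top (a point): middle of the flat top, 121 mm above the table, of the former (chum): a fixed upright pale cone on the banding wheel's head, 34 mm across at its top, 42 near its foot, 66 mm tall, with a low clay collar round its foot. A cup set over it rests with the inside of its bottom on this top, rim 10 mm above the wheel head: cup_mid is then 25 mm below this point, cup_foot 6 mm above.
- board: ware board: a flat plywood board 260 x 140 x 12 mm lying fixed on the table, origin in the middle of its underside, long side along its x. The cup stands near one end, the vase near the other.
- block: tool block: a fixed wooden block 190 x 70 x 95 mm high, origin in the middle of its underside, long side along its x. Three tools stand in its top in a row along x, 65 mm apart: the ribbon tool in the middle hole, the knife and the needle tool in the slots at the two ends (either way round).
- knife_grip (a point): middle of the handle of the fettling knife, the tool with the largest handle: flat-sided dark wood, brass rivets, 106 mm long, 20 mm wide (its x = the block's x), 14 mm thick between the flats (its y). It stands upright, shoulder on the block's top, blade hidden in its slot; z points from blade to handle end (up). This point is 55 mm above the block's top. About 0.07 kg.
- knife_tip (a point): point of the knife's blade, 145 mm below knife_grip along the knife's z and 4.5 mm to its +x side. The blade is 90 mm long, 13 mm wide, 2.5 mm thick, a loose fit in its slot (about 1.5 mm each side), and must rise 90 mm to leave it.
- needle_mid (a point): needle tool, to be left alone: thin round pale wooden handle, 14 mm across at most, standing 72 mm out of the block's top in the other end slot; this point is on its axis 36 mm above the block's top.
- loop_mid (a point): ribbon tool, to be left alone: round 12 mm wooden handle standing in the block's middle hole with a steel wire loop 26 mm wide at the top, reaching 66 mm above the block's top; this point is on its axis about 9 mm above the block's top.
- vase_mid (a point): a waisted clay vase with a narrow neck, 82 mm across, 118 mm high, standing on the ware board, to be left alone; this point is on its axis 50 mm above its underside.
- jar: a low glaze jar with a white lid, 66 mm across, 62 mm high, standing on the table beyond the wheel, to be left alone; origin in the middle of its underside.
- wheel: banding wheel: cast base fixed on the table, origin in the middle of its underside, on its upright axis. Its head, a 170 mm aluminium disc with its top 55 mm above the table, spins freely about that axis; the former stands in the middle of the head.

How it is judged:
By the outcome, as a careful person would: the job done as asked, in the order asked, and still so for the second after the job is handed in, while the arm keeps its last pose, push and grip.
It also fails if it takes over 64 s, if anything falls off the work surface, if the arm or the gripper's body presses on something with over 40 N, if the wrist force passes 120 N, or if a joint passes its speed limit or range.

### The arm

A 6-joint arm with a two-finger parallel gripper is mounted at the origin on the work surface. World frame = base frame: x ahead of the robot, y to its left, z up, the work surface at z = 0. Lengths are in mm, angles in rad, forces in N, time in s.
With the tool pointing down it reaches from about 400 to 825 mm from the base axis. Payload 7 kg.
Tool frame: the origin (TCP) lies at the very end of the fingers, on their centre line; the grasp point (between the pads) lies 19 mm behind it; z points along the fingers, y is the line along which they close (so a half turn about z gives the same grasp; the last joint's range is limited). The gripper opens to 88 mm and grips with 3 to 60 N. Pads are 19 mm wide; open, the fingers measure 130 mm over their backs; the gripper's body (78 mm by 193 mm) begins 47 mm behind the grasp point.
Start: joints at [-0.884, 0.359, 0.012, 0, -1.224, -0.288], TCP at [262.083, -622.019, 226.561] pointing down, gripper open.
Joint ranges: [-3.07, 3.07], [-1.43, 2.12], [-1.02, 1.25], [-3.03, 1.67], [-3.05, -0], [-3.03, 3.03]. Speed limits (rad/s): [2.39, 2.39, 3.01, 3.14, 3.14, 3.14].

### API

Orientations are given as a unit quaternion [x, y, z, w].
In Python, from plant import bot gives the robot as it stands. Calls block until the motion is done:
- bot.move_ptp(position, orientation): joint-space move of the TCP to a pose.
- bot.line_to(position, velocity=150, ori=None): straight line of the TCP; ori=None keeps the orientation; velocity is the mean speed in mm/s.
- bot.move_joints(angles): joint-space move.
- bot.move_gripper(opening, force=None): finger opening in mm; force is the grip in N (None keeps the last); returns when the fingers have stopped.
- bot.pause(seconds).
- bot.solve_ik(position, orientation): joint angles nearest the present ones, or None.
- bot.read_state(): the state.
- bot.camera(name): name is "side" or "top" or "wrist"; returns the picture (420x560x3 uint8, red, green, blue); there is no depth.
- bot.get_calibration(name): a dict with "fx", "fy", "cx", "cy" (pixels), "view" (4x4, takes a point from world to camera coordinates); the wrist camera has in their place "T_tool_cam" (4x4, takes a point from camera to tool coordinates, whose origin is the TCP and whose axes are the flange's). Camera axes: x right, y up, looking along -z (the intrinsics and any distortion apply to the point x, -y, -z); pixel columns grow to the right and rows downward; lengths in mm; the calibration is good to about 2 mm. A picture is of the moment at which its call begins: read the wrist's pose just before it. get_calibration takes no time and is no camera call.
A pose or a line that the arm cannot do raises bot.Unreachable and nothing moves.
- bot.close_job(): hands the job in; it is judged then, once.
The state is a dict: "t": time; "joint_pos": joint angles; "qvel": joint speeds; "tau": joint torques, N m; "tcp_pos": TCP position; "eef_rot": TCP orientation; "contact_force": force on the tool from outside, world axes, zero at the start; "moment": the same for the moment, N m; "width": finger opening in mm; "finger_force": force on a finger pad.
Only numpy, scipy, OpenCV 4.12 (cv2) and the standard library are available. Lean on these libraries where they do the work, as an engineer would, in place of code of your own. Each camera call takes 0.05 s, during which the arm holds its last target. There are 200 camera calls.

## Working session

There is one attempt and no reset: what is moved stays moved. The work goes in short steps, each a Python script; the robot and the scene stay as the last script left them, time stands still between calls to the robot, and variables do not carry over. Pictures are saved under pics/ and viewed, at most 10 in all, crops included, and the job is handed in when it is done.

```bash
ls; mkdir -p pics
python3 - <<'E'
from plant import bot
import cv2,numpy as np
np.set_printoptions(precision=4,suppress=True)
for n in ["top","side"]:
    im=bot.camera(n); cv2.imwrite(f"pics/{n}0.png",cv2.resize(im[:,:,::-1],(800,600),interpolation=cv2.INTER_CUBIC))
for n in ["top","side","wrist"]: print(n,bot.get_calibration(n))
print(bot.read_state())
E
```

```text
pics
top {'fx': 430.95448542275534, 'fy': 430.95448542275534, 'cx': 284.39099918523954, 'cy': 214.68128015734658, 'view': array([[   -0.005 ,    -1.    ,    -0.0086,    -0.8653],
       [    0.9938,    -0.0059,     0.1115,  -606.6562],
       [   -0.1115,    -0.008 ,     0.9937, -1053.726 ],
       [    0.    ,     0.    ,     0.    ,     1.    ]])}
side {'fx': 529.2581670401487, 'fy': 529.2581670401487, 'cx': 286.30489187688715, 'cy': 217.2965012644791, 'view': array([[   -0.9091,    -0.4165,    -0.0073,   547.5418],
       [    0.3185,    -0.7063,     0.6322,  -238.1212],
       [   -0.2684,     0.5724,     0.7748, -1024.4904],
       [    0.    ,     0.    ,     0.    ,     1.    ]])}
wrist {'fx': 300.10249995090646, 'fy': 300.10249995090646, 'cx': 281.5884584813957, 'cy': 210.61369700425126, 'T_tool_cam': array([[   0.0005,    0.9694,    0.2453,   64.638 ],
       [   1.    ,   -0.0006,    0.0006,    0.5659],
       [   0.0007,    0.2453,   -0.9694, -158.0339],
       [   0.    ,    0.    ,    0.    ,    1.    ]])}
{'t': 0.1, 'joint_pos': array([-0.8839,  0.3593,  0.0112, -0.0003, -1.2241, -0.2881]), 'qvel': array([ 0.0001, -0.0029,  0.0022,  0.0028,  0.0006, -0.0009]), 'tau': array([ -0.0015, -58.4163,  29.375 ,   7.0155,   0.0101,  -0.0001]), 'tcp_pos': array([ 261.9202, -621.6557,  225.7245]), 'eef_rot': array([-0.198 ,  0.9802,  0.0007, -0.0002]), 'contact_force': array([-0.2605, -0.2964,  0.9935]), 'moment': array([-0.049 ,  0.0176,  0.0329]), 'finger_force': 0.0, 'width': 87.77122467178006}
```

View pics/top0.png

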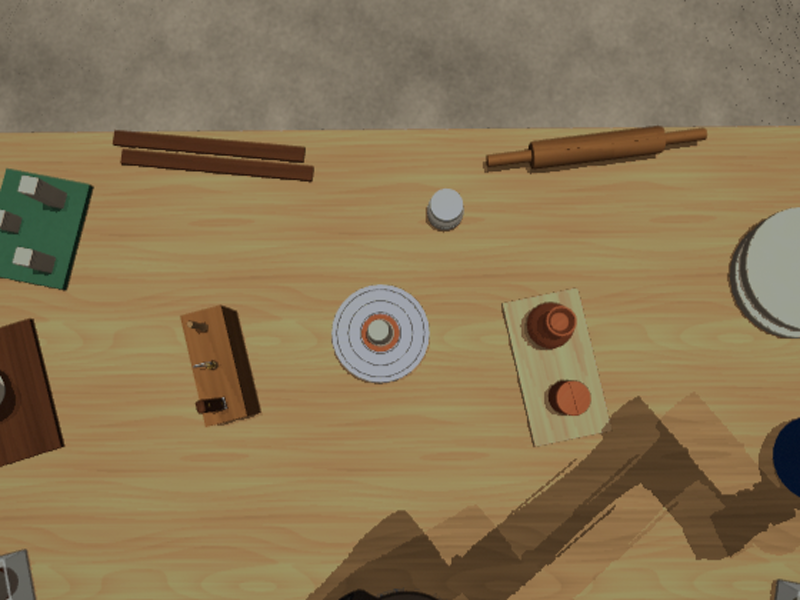

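View pics/side0.png

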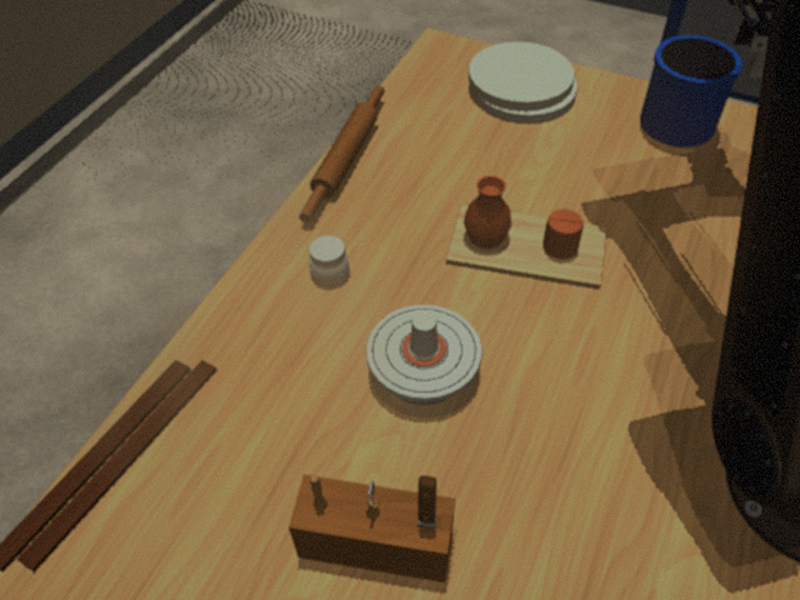

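The top view (800 wide) shows the cup foot at about (571,397), the chum top at (378,330), the knife's handle end at (201,406) and the needle end at (190,325). In the side view they are at (564,221), (424,320), (428,481) and (315,480). The knife is in the slot nearest the robot.

```bash
cat > h.py <<'E'
from plant import bot
import cv2,numpy as np
from scipy.spatial.transform import Rotation as R
np.set_printoptions(precision=2,suppress=True)
def ray(name,uv,st=None):
    c=bot.get_calibration(name); d=np.array([(uv[0]-c["cx"])/c["fx"],-(uv[1]-c["cy"])/c["fy"],-1])
    if name=="wrist":
        T=np.eye(4);T[:3,:3]=R.from_quat(st["eef_rot"]).as_matrix();T[:3,3]=st["tcp_pos"]; T=T@c["T_tool_cam"]
    else: T=np.linalg.inv(c["view"])
    return T[:3,3],T[:3,:3]@d
def atz(r,z): return r[0]+r[1]*(z-r[0][2])/r[1][2]
def tri(rs):
    A=0;b=0
    for o,d in rs:
        d=d/np.linalg.norm(d);P=np.eye(3)-np.outer(d,d);A=A+P;b=b+P@o
    return np.linalg.solve(A,b)
def down(yaw): # tool z down, tool y (closing) at angle yaw from world x axis
    y=np.array([np.cos(yaw),np.sin(yaw),0]);z=np.array([0,0,-1.]);x=np.cross(y,z)
    return R.from_matrix(np.c_[x,y,z]).as_quat()
E
python3 - <<'E'
from h import *
s=.7
for n,t,sd,z in [("cup",(571,397),(564,221),74),("chum",(378,330),(424,320),121),("knife",(201,406),(428,481),203),("needle",(190,325),(315,480),167)]:
    a=ray("top",np.array(t)*s);b=ray("side",np.array(sd)*s)
    print(n,tri([a,b]),atz(a,z),atz(b,z))
for n,l in [("top",[(181,317),(222,306),(245,415),(208,427)]),("side",[(307,478),(455,498),(450,553),(293,527)])]:
    for p in l: print(n,p,atz(ray(n,np.array(p)*s),95))
for p in [(502,304),(576,289),(607,431),(534,446)]: print(atz(ray("top",np.array(p)*s),12))
E
```

```text
cup [ 448.42 -279.33   72.28] [ 448.76 -278.81   74.  ] [ 447.85 -277.61   74.  ]
chum [559.33  41.15 119.6 ] [559.18  41.06 121.  ] [558.94  42.19 121.  ]
knife [441.79 298.93 195.36] [442.76 296.53 203.  ] [439.72 302.29 203.  ]
needle [566.17 333.39 157.4 ] [565.16 329.84 167.  ] [563.14 337.23 167.  ]
top (181, 317) [584.7  371.39  95.  ]
top (222, 306) [602.77 303.32  95.  ]
top (245, 415) [422.81 260.42  95.  ]
top (208, 427) [403.71 320.6   95.  ]
side (307, 478) [597.84 310.48  95.  ]
side (455, 498) [421.39 259.49  95.  ]
side (450, 553) [400.65 324.88  95.  ]
side (293, 527) [581.64 372.64  95.  ]
[ 612.95 -176.43   12.  ]
[ 639.39 -310.35   12.  ]
[ 387.13 -355.73   12.  ]
[ 361.78 -226.91   12.  ]
```

Run:
```python
from h import *
b=np.deg2rad(101.5)
for y in (b,b-np.pi):
    print(y,bot.solve_ik([448.5,-278.5,180],down(y)))
k=np.deg2rad(105)
for y in (k,k-np.pi): print("k",bot.solve_ik([439,298,280],down(y)))
q=down(b-np.pi) if bot.solve_ik([448.5,-278.5,180],down(b-np.pi)) is not None else down(b)
j=[bot.solve_ik([448.5,-278.5,180],down(y)) for y in (b,b-np.pi)]
y=min([(abs(a[5]),yy) for a,yy in zip(j,(b,b-np.pi)) if a is not None])[1]
bot.move_ptp([448.5,-278.5,180],down(y)); bot.pause(.2)
st=bot.read_state();im=bot.camera("wrist")
cv2.imwrite("pics/w1.png",cv2.resize(im[:,:,::-1],(800,600),interpolation=cv2.INTER_CUBIC))
print(y,st["t"],st["tcp_pos"],st["eef_rot"],st["joint_pos"])
print(repr(st["tcp_pos"].tolist()),repr(st["eef_rot"].tolist()))
```

```text
1.7715091907742444 [-0.18  0.15 -0.38  0.   -1.04 -1.19]
-1.3700834628155487 [-0.18  0.15 -0.38  0.   -1.04  1.96]
k [ 0.97  0.09 -0.22  0.   -1.26 -2.28]
k [ 0.97  0.09 -0.22  0.   -1.26  0.87]
1.7715091907742444 1.7583 [ 448.31 -279.23  179.94] [-0.1  1.  -0.  -0. ] [-0.19  0.15 -0.38  0.   -1.04 -1.19]
[448.30757942263654, -279.22890284711974, 179.93611951168978] [-0.09961673792378196, 0.9950258788193681, -8.79735853885375e-06, -7.699204748031983e-05]
```

View pics/w1.png

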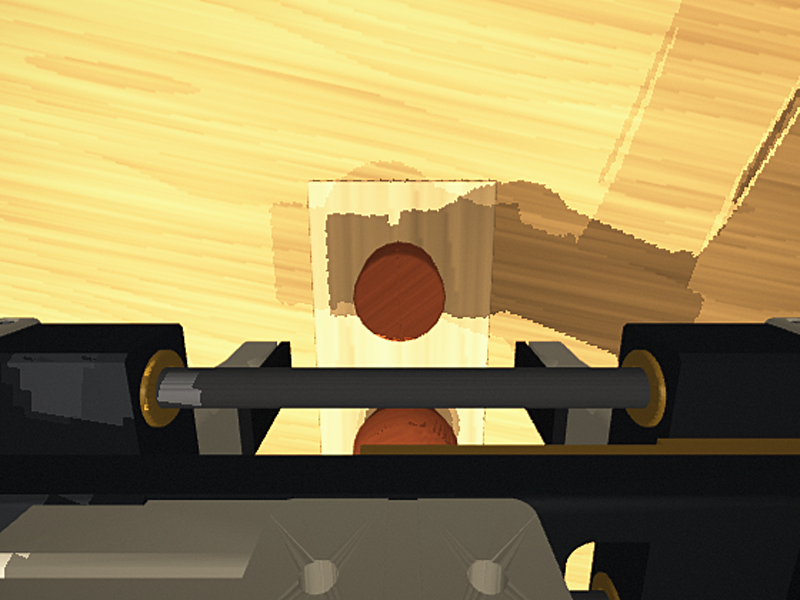

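The cup's foot is centred at about (399,296) between the fingers, and the vase is well off below in the image. The board's long side runs vertically, so the yaw is right.

Run:
```python
from h import *
st=bot.read_state()
for v in (290,296): print(atz(ray("wrist",(399.5*.7,v*.7),st),74))
print([atz(ray("wrist",(399.5*.7,v*.7),st),74) for v in (245,252,340)])
```

```text
[ 443.57 -281.28   74.  ]
[ 447.39 -280.51   74.  ]
[array([ 415.77, -286.87,   74.  ]), array([ 420.  , -286.02,   74.  ]), array([ 476.23, -274.71,   74.  ])]
```

Run:
```python
from h import *
c=np.array([447.4,-280]); q=down(np.deg2rad(101.5))
bot.line_to([*c,180],150,ori=q)
bot.line_to([*c,33],80)
bot.move_gripper(50,20); bot.pause(.2)
s=bot.read_state();print(s["t"],s["width"],s["finger_force"],s["contact_force"],s["tcp_pos"])
bot.line_to([*c,60],40); 
bot.line_to([*c,230],150); bot.pause(.2)
s=bot.read_state();print(s["t"],s["width"],s["finger_force"],s["contact_force"],s["tcp_pos"])
im=bot.camera("wrist");cv2.imwrite("pics/w2.png",cv2.resize(im[:,:,::-1],(800,600)))
```

```text
4.8333 58.31498831751382 19.929518122226 [-0.67 -0.48  0.62] [ 447.45 -280.05   33.06]
7.1417 58.1255205373941 19.928426299188366 [ 0.18 -0.05 -0.41] [ 447.15 -279.94  229.28]
```

View pics/w2.png

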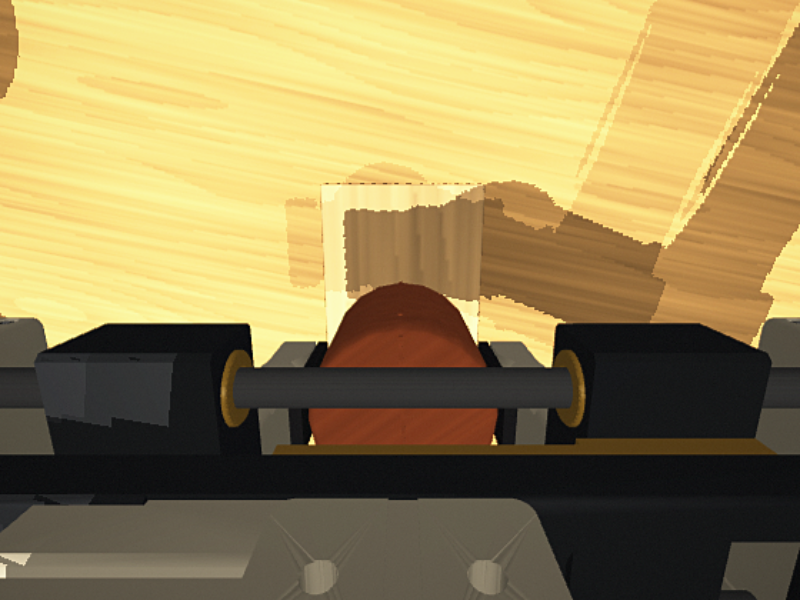

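The cup is held upright between the pads. Next I carry it to the former, lower it while watching the force, and take a side view before letting go.

Run:
```python
from h import *
c=np.array([559.2,41.3]); q=down(np.deg2rad(101.5))
bot.move_ptp([*c,230],q)
bot.line_to([*c,120],100); bot.line_to([*c,92],40)
s0=bot.read_state();f0=s0["contact_force"][2]; print(s0["contact_force"],s0["t"])
for z in np.arange(90,83,-1.):
    bot.line_to([*c,z],20); s=bot.read_state(); print(z,s["contact_force"],s["tcp_pos"])
    if s["contact_force"][2]-f0>3: break
bot.pause(.2); s=bot.read_state();print(s["t"],s["width"],s["finger_force"],s["contact_force"])
im=bot.camera("side")[150:310,200:400];cv2.imwrite("pics/s2.png",cv2.resize(im[:,:,::-1],(750,600),interpolation=cv2.INTER_CUBIC))
```

```text
[ 0.7  -0.47 -0.96] 10.575
90.0 [ 0.19 -0.55 -0.95] [559.18  41.29  90.05]
89.0 [ 0.34 -0.15 -0.97] [559.18  41.28  89.  ]
88.0 [ 0.03 -0.19 -1.21] [559.18  41.31  87.95]
87.0 [-0.39 -0.08 -0.61] [559.17  41.29  86.94]
86.0 [-0.24  0.05 -0.16] [559.33  41.32  86.05]
85.0 [-3.82 -0.42  8.5 ] [559.42  41.33  86.01]
12.275 58.410181529493634 19.965646469263447 [-3.1   0.36  8.03]
```

View pics/s2.png

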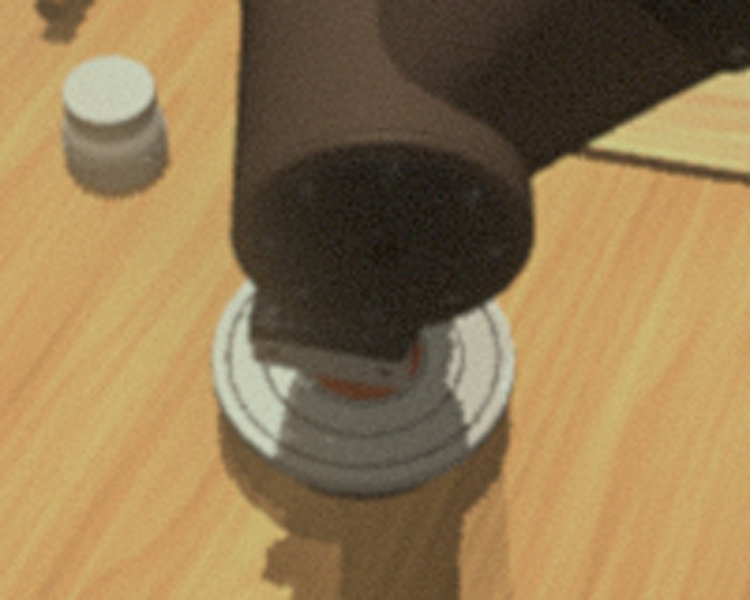

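Contact came at exactly the expected seating height (TCP z 86). The gripper hides most of the cup in the side view, but its rim is visible just above the wheel head.

Run:
```python
from h import *
c=np.array([559.2,41.3])
bot.line_to([*c,86],20)
bot.move_gripper(66); bot.move_gripper(88); bot.line_to([*c,110],60); bot.line_to([*c,290],200)
y=np.deg2rad(105-180)
bot.move_ptp([439,298,270],down(y)); bot.pause(.2)
st=bot.read_state();im=bot.camera("wrist"); print(st["t"],st["tcp_pos"],st["joint_pos"])
cv2.imwrite("pics/w3.png",cv2.resize(im[:,:,::-1],(800,600),interpolation=cv2.INTER_CUBIC))
im=bot.camera("top"); im=im[180:320,110:320]
cv2.imwrite("pics/t3.png",cv2.resize(im[:,:,::-1],(800,533),interpolation=cv2.INTER_CUBIC))
```

```text
17.6917 [439.11 297.81 270.01] [ 0.97  0.09 -0.24  0.   -1.24  0.87]
```

View pics/w3.png

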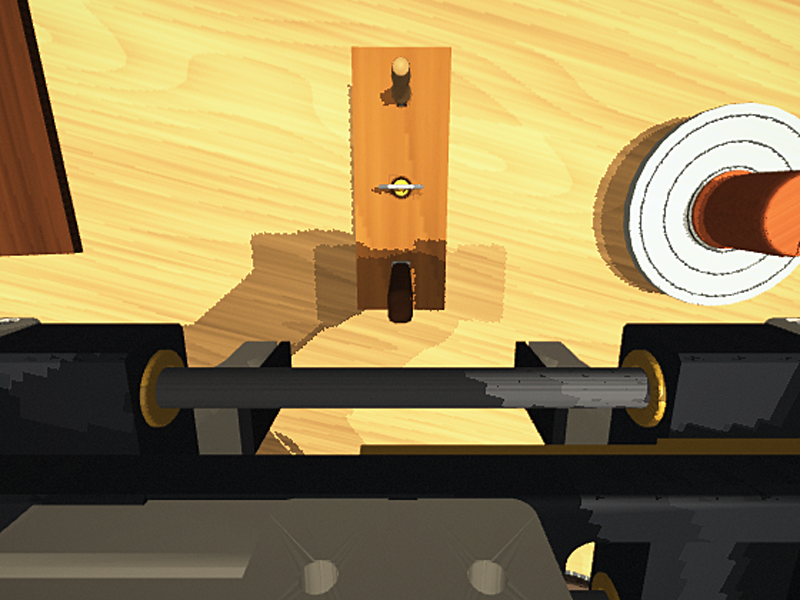

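View pics/t3.png

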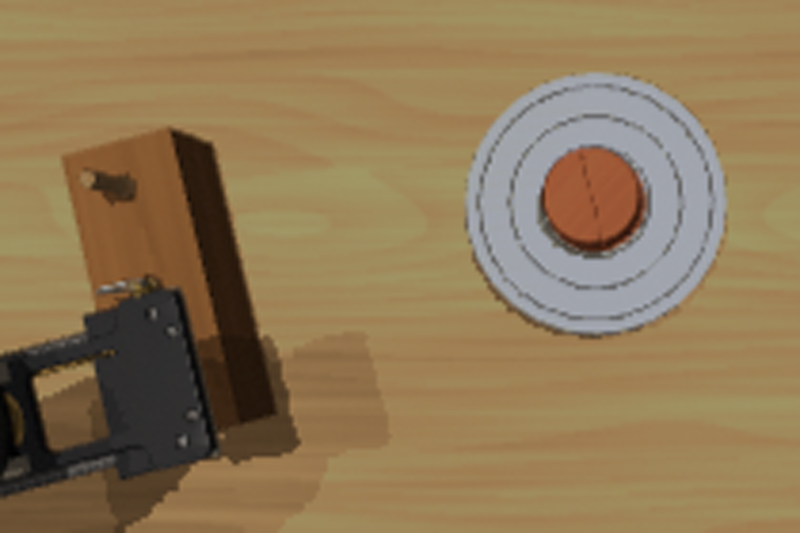

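The top view shows the cup seated level on the former, with its foot centred at crop (593,197). In the wrist view the knife is centred at column 400 between the fingers: the far edge of its top is at row 322 and its base at row 263. The block is aligned with the image, so the yaw is right.

Run:
```python
from h import *
st=bot.read_state(); s=.7; u=np.array([np.cos(np.deg2rad(15)),np.sin(np.deg2rad(15))])
print("foot",atz(ray("top",(110+593*.2625,180+197*.2625)),127))
p=atz(ray("wrist",(400*s,322*s),st),203); print("far edge",p,"centre",p[:2]+10*u)
p=atz(ray("wrist",(400*s,263*s),st),97); print("near base edge",p,"c",p[:2]-10*u)
for v in (66,187): print(atz(ray("wrist",(400*s,v*s),st),167 if v==66 else 155))
a=[atz(ray("wrist",(x*s,y*s),st),95) for x,y in((351,48),(450,47),(444,310),(358,310))];print(np.array(a))
# final pose feasibility: knife along tool z; tip L beyond grasp
f=np.array([559,41.3,127+25]); L=170-19
for az in range(-180,180,30):
    a=np.deg2rad(az); z=np.array([np.cos(a),np.sin(a),-1])/2**.5
    for sg in(1,-1):
      for m in (0,1):
        h=np.array([-np.sin(a),np.cos(a),0])*sg   # horizontal, perp to z
        y=h if m==0 else np.cross(z,h); x=np.cross(y,z)
        q=R.from_matrix(np.c_[x,y,z]).as_quat(); j=bot.solve_ik(f-z*L,q)
        if j is not None: print(az,sg,m,np.array(j))
```

```text
foot [557.09  38.3  127.  ]
far edge [436.32 298.92 203.  ] centre [445.98 301.51]
near base edge [451.36 303.42  97.  ] c [441.7  300.83]
[568.19 334.25 167.  ]
[505.97 317.72 155.  ]
[[588.36 375.34  95.  ]
 [606.85 308.82  95.  ]
 [423.32 259.28  95.  ]
 [405.4  326.18  95.  ]]
-180 1 0 [ 0.25  0.86  0.8  -0.23 -2.28  1.25]
-180 1 1 [ 0.25  0.86  0.8  -0.23 -2.28 -0.32]
-180 -1 0 [ 0.25  0.86  0.8  -0.23 -2.28 -1.9 ]
-180 -1 1 [ 0.25  0.86  0.8  -0.23 -2.28  2.82]
-150 1 0 [ 0.46  0.81  0.6   0.05 -2.15  1.64]
-150 1 1 [ 0.46  0.81  0.6   0.05 -2.15  0.07]
-150 -1 0 [ 0.46  0.81  0.6   0.05 -2.15 -1.5 ]
-120 1 0 [ 0.68  0.66  0.22  0.27 -1.88  1.92]
-120 1 1 [ 0.68  0.66  0.22  0.27 -1.88  0.35]
-120 -1 0 [ 0.68  0.66  0.22  0.27 -1.88 -1.22]
-120 -1 1 [ 0.68  0.66  0.22  0.27 -1.88 -2.79]
-90 1 0 [ 0.89  0.44 -0.22  0.46 -1.57  2.09]
-90 1 1 [ 0.89  0.44 -0.22  0.46 -1.57  0.52]
-90 -1 0 [ 0.89  0.44 -0.22  0.46 -1.57 -1.05]
-90 -1 1 [ 0.89  0.44 -0.22  0.46 -1.57 -2.62]
-60 1 0 [ 1.07  0.17 -0.68  0.68 -1.28  2.21]
-60 1 1 [ 1.07  0.17 -0.68  0.68 -1.28  0.64]
-60 -1 0 [ 1.07  0
[... 293 characters left out ...]
25  0.11]
60 1 1 [-0.37  0.08 -0.22 -0.83 -1.25 -1.46]
60 -1 0 [-0.37  0.08 -0.22 -0.83 -1.25 -3.03]
60 -1 1 [-0.37  0.08 -0.22 -0.83 -1.25  1.68]
90 1 0 [-0.32  0.37  0.13 -0.74 -1.62  0.39]
90 1 1 [-0.32  0.37  0.13 -0.74 -1.62 -1.18]
90 -1 0 [-0.32  0.37  0.13 -0.74 -1.62 -2.75]
90 -1 1 [-0.32  0.37  0.13 -0.74 -1.62  1.96]
120 1 0 [-0.17  0.6   0.47 -0.62 -1.93  0.61]
120 1 1 [-0.17  0.6   0.47 -0.62 -1.93 -0.96]
120 -1 0 [-0.17  0.6   0.47 -0.62 -1.93 -2.53]
120 -1 1 [-0.17  0.6   0.47 -0.62 -1.93  2.18]
150 1 0 [ 0.03  0.77  0.73 -0.47 -2.18  0.88]
150 1 1 [ 0.03  0.77  0.73 -0.47 -2.18 -0.69]
150 -1 0 [ 0.03  0.77  0.73 -0.47 -2.18 -2.27]
150 -1 1 [ 0.03  0.77  0.73 -0.47 -2.18  2.45]
```

Run:
```python
from h import *
c=np.array([443,300.6]); q=down(np.deg2rad(-75)); n=np.array([np.cos(np.deg2rad(-75)),np.sin(np.deg2rad(-75)),0])
bot.line_to([*c,270],150,ori=q); bot.line_to([*c,156],90)
f0=bot.read_state()["contact_force"]
bot.move_gripper(5,5); bot.pause(.2)
s=bot.read_state();print(s["t"],s["width"],s["finger_force"],s["contact_force"]-f0,"along closing",(s["contact_force"]-f0)@n,s["moment"])
```

```text
20.8 13.738706236791185 5.000024065375328 [-0.75 -0.41 -0.29] along closing 0.20406664138626887 [-0.11  0.12  0.02]
```

Centred with no side force. Now I tighten the grip and draw the knife.

Run:
```python
from h import *
c=np.array([443,300.6])
bot.move_gripper(5,45); bot.pause(.2)
for z in (170,200,230,262): 
    bot.line_to([*c,z],60); s=bot.read_state(); print(z,s["t"],s["contact_force"],s["moment"],s["width"])
bot.line_to([*c,330],120)
z=np.array([0,-1,-1])/2**.5; h=np.array([1,0,0.]); y=np.cross(z,h); q=R.from_matrix(np.c_[np.cross(y,z),y,z]).as_quat()
tip=np.array([558.5,40.5,127+80])
bot.move_ptp(tip-z*151,q); 
bot.line_to(tip-z*151-[0,0,35],100); bot.pause(.4)
s=bot.read_state(); print(s["t"],s["tcp_pos"],s["joint_pos"],s["width"],q)
im=bot.camera("wrist"); cv2.imwrite("pics/w5.png",cv2.resize(im[:,:,::-1],(800,600),interpolation=cv2.INTER_CUBIC))
a=bot.camera("top")[180:300,200:360];b=bot.camera("side")[150:270,220:380]
cv2.imwrite("pics/ts5.png",cv2.resize(np.hstack([a,b])[:,:,::-1],(800,300),interpolation=cv2.INTER_CUBIC))
```

```text
170 21.6 [ 0.2  -0.11 -0.66] [-0.13  0.13 -0.01] 14.448977740800245
200 22.25 [ 0.35  0.67 -1.26] [-0.08  0.12  0.01] 13.662082417989533
230 22.9 [ 0.06  0.65 -0.63] [-0.1   0.18 -0.  ] 14.033640567652203
262 23.5833 [ 0.53  0.22 -0.81] [-0.16  0.18 -0.03] 13.604259279655386
25.9583 [558.57 147.33 278.95] [ 0.89  0.42 -0.2   0.46 -1.6   0.54] 13.741006732416881 [0.92 0.   0.   0.38]
```

View pics/w5.png

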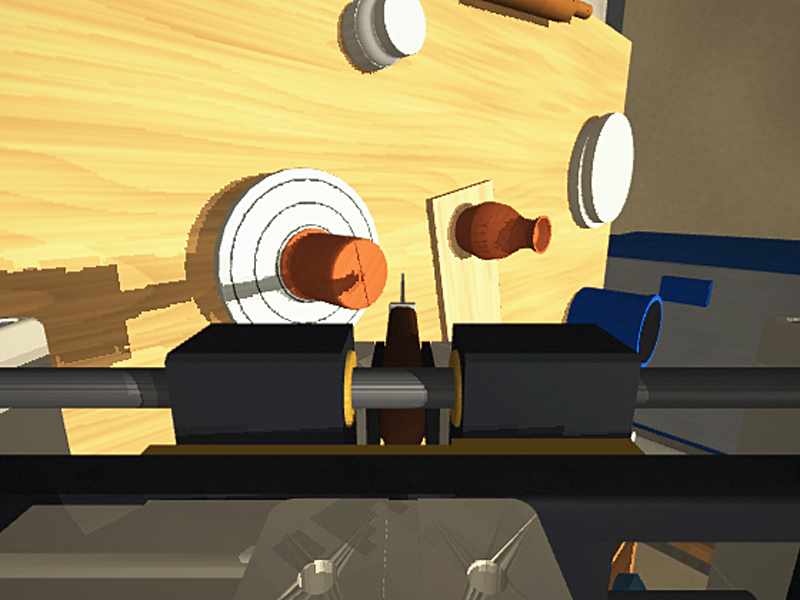

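View pics/ts5.png

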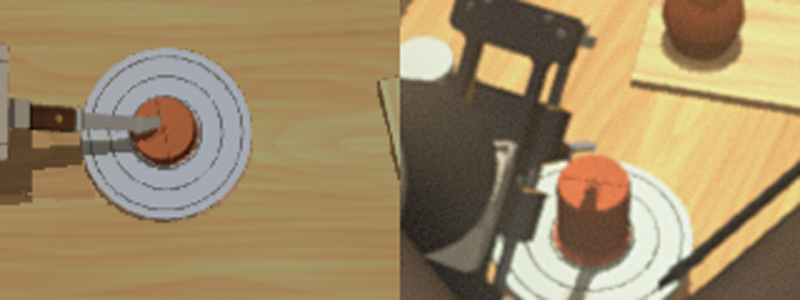

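In the wrist view the knife is held straight, its tip at (403,272). In the top crop the tip is at about (159,122), over the cup's foot with its centre near (167,130). In the side crop the tip is at about (597,148), clear above the cup. I'll triangulate the tip and correct its position.

Run:
```python
from h import *
st=bot.read_state()
t=ray("top",(200+159/2.5,180+122/2.5)); w=ray("wrist",(403*.7,272*.7),st); sd=ray("side",(220+197/2.5,150+148/2.5))
print("all",tri([t,w,sd]),"tw",tri([t,w]),"ts",tri([t,sd])); print("foot",atz(ray("top",(266.0,232)),127),atz(ray("top",(200+165.5/2.5,180+129.5/2.5)),127))
M=R.from_quat(st["eef_rot"]).as_matrix()
print("model",[st["tcp_pos"]+M@np.array([e,0,151]) for e in(-4.5,0,4.5)])
```

```text
all [561.58  38.05 165.1 ] tw [564.17  39.47 169.53] ts [558.52  40.18 165.49]
foot [556.42  37.52 127.  ] [556.88  37.06 127.  ]
model [array([554.01,  40.52, 172.  ]), array([558.51,  40.52, 172.  ]), array([563.01,  40.52, 172.  ])]
```

Run:
```python
from h import *
p=bot.read_state()["tcp_pos"]
print(atz(ray("top",(200+159/2.5,180+122/2.5)),170))
bot.line_to(p+[-4.5,-1.5,-21],40); bot.pause(.8)
s=bot.read_state(); print(s["t"],s["tcp_pos"],s["contact_force"],s["width"],abs(s["qvel"]).max())
a=bot.camera("top")[200:260,225:305];b=bot.camera("side")[180:240,260:340]
cv2.imwrite("pics/ts6.png",cv2.resize(np.hstack([a,b])[:,:,::-1],(800,300),interpolation=cv2.INTER_CUBIC))
```

```text
[560.4   40.61 170.  ]
27.6 [554.02 145.8  257.79] [-1.33  0.11 -0.31] 13.80799464347061 0.0015589419458503207
```

View pics/ts6.png

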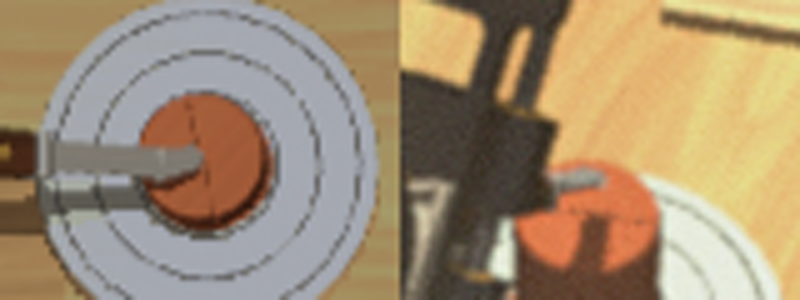

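The tip is over the middle of the foot (top crop tip at (205,155), foot centre about (205,160)). The side crop shows a clear gap to the cup, and the arm is still.

```bash
python3 -c "
from plant import bot
print(bot.close_job())"
```

```text
the job is handed in; nothing more can be done
None
```

The job is handed in at about 28 s: the cup sits upside down over the former, and the knife is held still at 45° with its point about 2 cm above the middle of the cup's foot.

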